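# Lower the lid of the board test chamber

## Robot

A 6-joint arm with a two-finger parallel gripper is mounted at the origin on the work surface. World frame = base frame: x ahead of the robot, y to its left, z up, the work surface at z = 0. Lengths are in m, angles in rad, forces in N, time in s.
With the tool pointing down it reaches from about 0.325 to 0.85 m from the base axis. Payload 15.5 kg.
Tool frame: the origin (TCP) lies between the finger pads; the fingertips stand 22 mm ahead of it and the grasp point (between the pads) lies 3 mm ahead of it (arm.nose_length is the distance from the TCP to the fingertips, in m); z points along the fingers, y is the line along which they close (so a half turn about z gives the same grasp; the last joint's range is limited). The gripper opens to 91 mm and grips with 3 to 60 N. Pads are 32 mm wide; open, the fingers measure 118 mm over their backs; the gripper's body (76 mm by 178 mm) begins 60 mm behind the grasp point.
Start: joints at [-1.21, 0.494, 1.345, -0, 1.302, -0.096], TCP at [0.276, -0.561, 0.236] pointing down, gripper open.
Joint ranges: [-2.91, 2.91], [-0.82, 2.16], [0.22, 2.67], [-1.22, 4.37], [0.12, 2.79], [-3.08, 3.08]. Speed limits (rad/s): [1.89, 1.89, 2.57, 3.01, 3.01, 3.01].

## Interface

Orientations are given as [roll, pitch, yaw] about the fixed x, y, z axes, in that order (R = Rz(yaw) Ry(pitch) Rx(roll)).
In Python, from cell import arm, claw, planner, eyes gives the robot as it stands. Calls block until the motion is done:
- arm.reach(position, orientation): joint-space move of the TCP to a pose.
- arm.move_straight(position, rot=None, rate=0.15): straight line of the TCP; rot=None keeps the orientation; rate is the mean speed in m/s.
- arm.goto_joints(angles): joint-space move.
- claw.open_jaws() and claw.grab(squeeze=None): open the fingers fully, or close them until they stop; squeeze is the grip in N (None keeps the last).
- arm.hold(seconds).
- planner.inverse_kinematics(position, orientation): joint angles nearest the present ones, or None.
- eyes.grab_frame(name): name is "scene" or "top"; returns a dict with "img" (420x560x3 uint8, red, green, blue), "depth" (420x560 float32, m along the optical axis (not along the pixel's ray), 0 where there is no reading), "mtx" (3x3 intrinsics, pixels), "k1" (the pictures are not rectified: a ray, as slopes to the right and down, at radius r is drawn at 1 + k1 r^2 times it, then the intrinsics apply), "origin" and "attitude" of the camera in the world. Camera axes: x right, y down, z forward; pixel columns grow to the right and rows downward; lengths in m; the calibration is good to about 2 mm. A picture is of the moment at which its call begins.
A pose or a line that the arm cannot do raises arm.MotionError and nothing moves.
- arm.hand_in(): hands the job in; it is judged then, once.
Readings, each from a call of its own:
- arm.current_time_s(): time.
- arm.current_joints(): joint angles.
- arm.current_dq(): joint speeds.
- arm.current_joint_torque(): joint torques, N m.
- arm.current_eef_pos(): TCP position.
- arm.current_orientation(): TCP orientation.
- arm.current_force(): force on the tool from outside, world axes, zero at the start.
- arm.current_wrist_torque(): the same for the moment, N m.
- arm.current_gripper_width(): finger opening in m.
- arm.current_gripper_force(): force on a finger pad.
Only numpy, scipy, OpenCV 4.12 (cv2) and the standard library are available. Lean on these libraries where they do the work, as an engineer would, in place of code of your own. Each camera call takes 0.05 s, during which the arm holds its last target. There are 200 camera calls.

## Task

The blue lid of the board test chamber leans open past upright. Without gripping it, tip it forward with a finger, catch it on a finger as it starts to fall (well before it is shut), and let it down on that finger until it is fully shut, so gently that it never drops or slams. Leave the board in the chamber and everything else on the bench where it is, and finish with the hand clear.

Things in the scene. Friction and masses are not known exactly. Their poses are not given: they have to be found in the camera images.
- chamber: fixed aluminium test chamber, an open-topped box 140 mm (its x) by 240 mm (its y) by 100 mm high; origin at the centre of its underside on the bench; its -x side is the front, turned roughly to the robot's right, and its +x side (to the robot's left) carries the lid hinge
- hinge_line (a point): middle of the lid's hinge axis, on the chamber's +x top rim, 70 mm behind the chamber's centre and 100 mm above the bench; axes as the chamber's; the hinge axis runs along its y
- lid (a joint): lid angle, rad: 0 shut and level on the chamber, grows as the lid swings up and over, away from the chamber's front. It starts at rest on its back stop at 1.83, balances at about 1.5 and below that falls forward and shut by itself within about a second (light damping). At the lip about 0.6 N tips it off its stop and about 2 N carries it when nearly shut
- lid_lip (a point): middle of the lower front edge of the lid, on its inner face: 175 mm from the hinge axis, along the lid. With the lid shut it lies 100 mm above the bench and overhangs the chamber's front wall by 35 mm, so a finger has room under it there; axes turn with the lid (x from lip to hinge, z out of its blue outer face)
- lid_middle (a point): middle of the lid's inner face. The lid is 240 mm wide (along the hinge), 175 mm long and 14 mm thick, about 0.35 kg: a dark steel inner plate of 6 mm (looks down when shut, towards the chamber's front when open) and a blue outer plate of 8 mm, whose front edge stands 4 mm short; axes turn with the lid
- board: loose green circuit board 70 by 110 mm lying flat in the chamber, 48 mm above the bench; origin under its centre; leave alone
- multimeter: loose yellow handheld meter 160 by 78 by 36 mm lying beyond the hinge side; origin under its centre; leave alone
- bottle: loose white bottle with a red cap, 52 mm across, 120 mm tall, beside the chamber; origin under its centre; leave alone
- parts_bin: loose red open bin 110 by 80 by 50 mm beside the chamber; origin under its centre; leave alone
- screwdriver: loose orange screwdriver 170 mm long, under 35 mm high, lying in front of the chamber; leave alone
- reel: loose black component reel 90 mm across, 16 mm thick, lying flat; leave alone

How it is judged:
By the outcome, as a careful person would: the job done as asked, in the order asked, and still so for the second after the job is handed in, with the robot touching nothing.
It also fails if it takes over 58 s, if anything falls off the work surface, if the arm or the gripper's body presses on something with over 40 N, if the wrist force passes 120 N, or if a joint passes its speed limit or range.

## Working session

There is one attempt and no reset: what is moved stays moved. The work goes in short steps, each a Python script; the robot and the scene stay as the last script left them, time stands still between calls to the robot, and variables do not carry over. Pictures are saved under pics/ and viewed, at most 10 in all, crops included, and the job is handed in when it is done.

```bash
ls; mkdir -p pics; cat > h.py <<'E'
import numpy as np, cv2
from cell import arm, claw, planner, eyes
def R(f):
    a=np.array(f["attitude"],float)
    if a.shape==(3,3): return a
    from scipy.spatial.transform import Rotation as Q
    return Q.from_euler('xyz',a).as_matrix() if a.size==3 else Q.from_quat(a).as_matrix()
def pts(f):
    h,w=f["depth"].shape; K=np.array(f["mtx"]); v,u=np.mgrid[:h,:w]
    x=(u-K[0,2])/K[0,0]; y=(v-K[1,2])/K[1,1]
    a,b=x.copy(),y.copy()
    for _ in range(6):
        s=1+f["k1"]*(a*a+b*b); a,b=x/s,y/s
    d=f["depth"]; P=np.stack([a*d,b*d,d],-1)@R(f).T+np.array(f["origin"])
    P[d<=0]=np.nan
    return P
E
python3 - <<'E'
from h import *
for n in("scene","top"):
    f=eyes.grab_frame(n); cv2.imwrite(f"pics/{n}0.png",f["img"][:,:,::-1])
    print(n,f["origin"],f["attitude"],f["mtx"],f["k1"])
    P=pts(f); np.savez(f"{n}0.npz",P=P,img=f["img"])
    hsv=cv2.cvtColor(f["img"],cv2.COLOR_RGB2HSV)
    for nm,lo,hi in(("blue",(100,100,40),(130,255,255)),("green",(45,80,30),(85,255,255)),("yellow",(22,120,80),(35,255,255)),("orange",(8,150,80),(20,255,255)),("red",(0,150,60),(6,255,255))):
        m=cv2.inRange(hsv,lo,hi)>0; q=P[m&~np.isnan(P[...,0])]
        if len(q)>20: print(nm,len(q),np.percentile(q,[2,50,98],axis=0).round(3).tolist())
print(arm.current_time_s(),arm.current_orientation(),arm.current_gripper_width())
E
```

```text
pics
scene [0.98819728 0.31255866 0.63635567] [-2.43623995 -0.01401667  2.14581576] [[413.05202852   0.         280.31592158]
 [  0.         413.05202852 207.22470472]
 [  0.           0.           1.        ]] 0.0024425810519692554
blue 77518 [[0.278, -0.407, -0.003], [0.651, 0.063, -0.001], [0.852, 0.42, 0.002]]
green 2924 [[0.533, 0.064, 0.012], [0.61, 0.139, 0.05], [0.681, 0.545, 0.078]]
yellow 5534 [[0.501, 0.248, 0.002], [0.62, 0.473, 0.02], [0.702, 0.555, 0.05]]
orange 911 [[-1.675, -0.899, -0.681], [0.598, -0.027, 0.016], [0.673, 0.501, 0.08]]
red 904 [[0.368, -0.555, 0.007], [0.373, 0.089, 0.038], [0.777, 0.31, 0.12]]
top [0.39923269 0.03288221 0.98015615] [-2.92968076  0.00456329 -1.50856161] [[417.58503402   0.         279.78476993]
 [  0.         417.58503402 208.51897143]
 [  0.           0.           1.        ]] 0.03251186353621303
blue 72486 [[0.271, -0.413, -0.004], [0.495, -0.092, -0.0], [0.855, 0.416, 0.004]]
green 4363 [[0.526, -0.516, 0.023], [0.616, 0.51, 0.053], [0.776, 0.673, 0.107]]
yellow 12157 [[0.491, 0.459, 0.002], [0.66, 0.595, 0.008], [0.83, 0.718, 0.055]]
orange 301 [[0.501, -0.044, 0.019], [0.627, -0.03, 0.024], [0.669, 0.486, 0.043]]
red 1772 [[0.372, 0.037, 0.0], [0.411, 0.093, 0.004], [0.768, 0.167, 0.119]]
0.1 [-3.14046362e+00 -1.28035040e-04  4.56814411e-01] 0.0910563315749012
```

View pics/scene0.png

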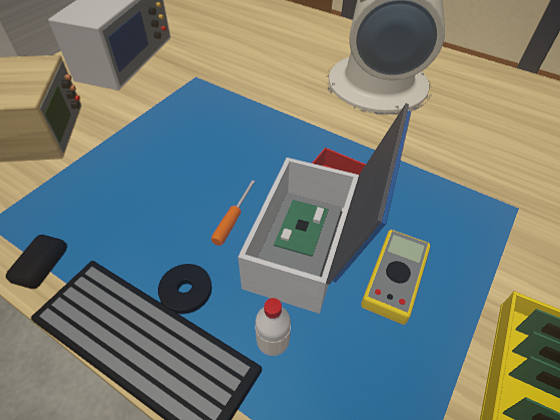

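View pics/top0.png

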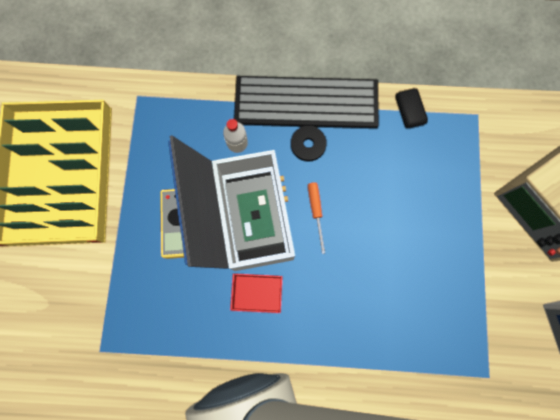

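The scene view shows the chamber around pixel (300,235) with its lid leaning open to the right, top edge (405,110). The meter is behind the lid, the bottle at (272,325), the bin is behind the chamber, and the screwdriver at (230,215). The top view shows the chamber rim around (255,208) and the lid's free edge from (172,138) to (187,265).

```bash
python3 - <<'E'
from h import *
A=[]
for n in("scene","top"):
    d=np.load(n+"0.npz"); P=d["P"]; hsv=cv2.cvtColor(d["img"],cv2.COLOR_RGB2HSV)
    box=(abs(P[...,0]-.6)<.25)&(P[...,1]>-.02)&(P[...,1]<.4)
    m=box&(abs(P[...,2]-.1)<.006)&(hsv[...,2]>110)&(hsv[...,1]<70)
    m=cv2.morphologyEx(m.astype(np.uint8),cv2.MORPH_OPEN,np.ones((2,2)))
    k,l,s,_=cv2.connectedComponentsWithStats(m); i=1+s[1:,4].argmax()
    q=P[l==i]; print(n,"rim",len(q),cv2.minAreaRect(q[:,:2].astype(np.float32)),np.median(q[:,2]))
    m=box&(P[...,2]>.125)&(hsv[...,2]<110)&(P[...,1]>.12)
    k,l,s,_=cv2.connectedComponentsWithStats(m.astype(np.uint8)); i=1+s[1:,4].argmax()
    q=P[l==i]; c=np.median(q,0)
    for _ in range(4):
        w=np.linalg.svd(q-q.mean(0),full_matrices=False)[2][2]; r=(q-q.mean(0))@w
        q=q[abs(r)<max(.004,2.5*r.std())] if len(q) else q
    w*=-np.sign(w[1]); print("lid",len(q),q.mean(0).round(4),"n",w.round(4),"tilt past vertical",np.arcsin(w[2]),"yaw n",np.arctan2(w[1],w[0]),"z98",np.percentile(q[:,2],[1,99]),r.std())
    top=q[q[:,2]>q[:,2].max()-.02]; print("top edge",top[top[:,0].argmin()].round(3),top[top[:,0].argmax()].round(3))
    A.append(q)
    # bin, bottle
    m=box&(hsv[...,0]<6)&(hsv[...,1]>150); q=P[m]; print("red x<.5",[np.percentile(q[q[:,0]<.5],[2,98],axis=0).round(3).tolist()],"cap",np.median(q[q[:,0]>.6],0))
E
```

```text
scene rim 1901 ((0.5880951881408691, 0.11133357137441635), (0.24115893244743347, 0.140081524848938), 13.936612129211426) nan
lid 3737 [0.5855 0.211  0.2109] n [ 0.2378 -0.935   0.2631] tilt past vertical 0.266281013628714 yaw n -1.3217783011210846 z98 [0.12720996 0.26790661] 0.0010660763587255618
top edge [0.445 0.191 0.266] [0.678 0.246 0.258]
red x<.5 [[[0.369, 0.037, 0.005], [0.406, 0.124, 0.049]]] cap [0.76665586 0.16810592 0.11822153]
top rim 1383 ((0.6041170358657837, 0.10967143625020981), (0.2720576226711273, 0.146433025598526), 14.185517311096191) nan
lid 4163 [0.5591 0.2033 0.2077] n [ 0.236  -0.9369  0.2578] tilt past vertical 0.2607584533027746 yaw n -1.3240676362033694 z98 [0.12701368 0.26965866] 0.0007856443658011954
top edge [0.444 0.191 0.26 ] [0.675 0.247 0.26 ]
red x<.5 [[[0.372, 0.04, 0.0], [0.444, 0.141, 0.05]]] cap [0.76524706 0.1657856  0.11893825]
```

```bash
cat >> h.py <<'E'
from scipy.spatial.transform import Rotation as Q
psi=np.deg2rad(14.0); hh=np.array([np.cos(psi),np.sin(psi),0]); uu=np.array([-np.sin(psi),np.cos(psi),0]); zz=np.array([0,0,1.])
H=np.array([.588,.1113,.1])+.07*uu
def pose(phi,beta,g,s,rc=.163,flip=1,tilt=0.):
    """hand pose about the lid at angle phi: side approach, front-finger corner at radius rc, gap g to inner face, TCP at s along hinge"""
    d=-uu*np.cos(phi)+zz*np.sin(phi); n=uu*np.sin(phi)+zz*np.cos(phi)
    y=-np.sin(beta)*d+np.cos(beta)*n; w=np.cos(beta)*d+np.sin(beta)*n
    p=H+s*hh+rc*d-g*n+.0455*y-.016*w
    Y=y*flip; M=np.stack([np.cross(Y,hh),Y,hh],1)
    if tilt: M=Q.from_rotvec(tilt*uu).as_matrix()@M
    return p,Q.from_matrix(M).as_euler('xyz')
E
python3 - <<'E'
from h import *
b=np.deg2rad(57)
for flip in(1,-1):
  for tilt in(0,.3,.6):
    print(flip,tilt)
    for phi,s in((1.85,-.23),(1.85,-.107),(1.4,-.107),(.9,-.107),(.45,-.107),(0,-.107),(-.0,-.2)):
        p,o=pose(phi,b,.005,s,flip=flip,tilt=tilt); q=planner.inverse_kinematics(p,o)
        print(phi,s,p.round(3),None if q is None else np.round(q,2))
E
```

```text
1 0
1.85 -0.23 [0.339 0.161 0.21 ] None
1.85 -0.107 [0.458 0.19  0.21 ] None
1.4 -0.107 [0.471 0.14  0.216] None
0.9 -0.107 [0.484 0.088 0.195] None
0.45 -0.107 [0.492 0.055 0.156] None
0 -0.107 [0.495 0.041 0.106] [-0.56  1.87  2.61  1.79  2.31  0.89]
-0.0 -0.2 [0.405 0.018 0.106] None
1 0.3
1.85 -0.23 [0.339 0.161 0.21 ] None
1.85 -0.107 [0.458 0.19  0.21 ] None
1.4 -0.107 [0.471 0.14  0.216] None
0.9 -0.107 [0.484 0.088 0.195] None
0.45 -0.107 [0.492 0.055 0.156] None
0 -0.107 [0.495 0.041 0.106] None
-0.0 -0.2 [0.405 0.018 0.106] None
1 0.6
1.85 -0.23 [0.339 0.161 0.21 ] None
1.85 -0.107 [0.458 0.19  0.21 ] [0.31 0.44 2.48 3.22 0.75 0.28]
1.4 -0.107 [0.471 0.14  0.216] [0.07 0.41 2.5  2.93 0.75 0.8 ]
0.9 -0.107 [0.484 0.088 0.195] [-0.17  0.52  2.54  2.7   0.89  1.29]
0.45 -0.107 [0.492 0.055 0.156] [-0.32  0.72  2.57  2.63  1.1   1.61]
0 -0.107 [0.495 0.041 0.106] [-0.37  0.98  2.6   2.63  1.35  1.89]
-0.0 -0.2 [0.405 0.018 0.106] None
-1 0
1.85 -0.23 [0.339 0.161 0.21 ] None
1.85 -0.107 [0.458 0.19  0.21 ] None
1.4 -0.107 [0.471 0.14  0.216] None
0.9 -0.107 [0.484 0.088 0.195] None
0.45 -0.107 [0.492 0.055 0.156] None
0 -0.107 [0.495 0.041 0.106] [-0.56  1.87  2.61  1.79  2.31 -2.25]
-0.0 -0.2 [0.405 0.018 0.106] None
-1 0.3
1.85 -0.23 [0.339 0.161 0.21 ] None
1.85 -0.107 [0.458 0.19  0.21 ] None
1.4 -0.107 [0.471 0.14  0.216] None
0.9 -0.107 [0.484 0.088 0.195] None
0.45 -0.107 [0.492 0.055 0.156] None
0 -0.107 [0.495 0.041 0.106] None
-0.0 -0.2 [0.405 0.018 0.106] None
-1 0.6
1.85 -0.23 [0.339 0.161 0.21 ] None
1.85 -0.107 [0.458 0.19  0.21 ] [ 0.31  0.44  2.48  3.22  0.75 -2.87]
1.4 -0.107 [0.471 0.14  0.216] [ 0.07  0.41  2.5   2.93  0.75 -2.34]
0.9 -0.107 [0.484 0.088 0.195] [-0.17  0.52  2.54  2.7   0.89 -1.85]
0.45 -0.107 [0.492 0.055 0.156] [-0.32  0.72  2.57  2.63  1.1  -1.53]
0 -0.107 [0.495 0.041 0.106] [-0.37  0.98  2.6   2.63  1.35 -1.25]
-0.0 -0.2 [0.405 0.018 0.106] None
```

```bash
cat >> h.py <<'E'
from scipy.optimize import brentq
def pose2(phi,al,beta,g,s=0.,e=.025,sg=1,flip=1,back=0.):
    """straddle the lip of a lid at angle phi; al: fingers vs lid plane, beta: twist, g: gap of front finger to lip, back: retreat along fingers"""
    d=-uu*np.cos(phi)+zz*np.sin(phi); n=uu*np.sin(phi)+zz*np.cos(phi)
    t=-np.cos(al)*d-np.sin(al)*n; y0=np.cos(al)*n-np.sin(al)*d
    y=np.cos(beta)*y0+sg*np.sin(beta)*hh; w=np.sin(beta)*y0-sg*np.cos(beta)*hh
    p=H+.175*d-g*y0+.0455*y-.016*w-(.022-e)*t-back*t
    p=p+(s-(p-H)@hh)*hh
    Y=y*flip; return p,Q.from_matrix(np.stack([np.cross(Y,t),Y,t],1)).as_euler('xyz')
B0=np.deg2rad(56)
def sched(phi,e=.025,tau1=.75,m=.012):
    """follow angle -> (al,beta)"""
    if phi>=1.4: return 0.,B0
    tau=.17+(1.4-phi)/1.4*(tau1-.17); al=np.pi/2-phi-tau
    need=e*np.tan(al)+.014/np.cos(al)+min(m,.0104+(1.4-phi)*.02)
    f=lambda b:.091*np.cos(b)-.032*np.sin(b)-need
    return al,(brentq(f,-.3,1.2) if f(B0)<0 else B0)
E
cat > ik.py <<'E'
from h import *
for sg in(1,-1):
 for flip in(1,-1):
  for s in(-.03,.03):
    print(sg,flip,s)
    for phi,bk,g in((1.83,.06,.005),(1.83,0,.005),(1.4,0,0),(1.,0,0),(.6,0,0),(.3,0,0),(0,0,0),(0,.1,.01)):
        al,be=sched(phi); p,o=pose2(phi,al,be,g,s,sg=sg,flip=flip,back=bk); q=planner.inverse_kinematics(p,o)
        print(phi,round(np.degrees(al)),round(np.degrees(be)),p.round(3),None if q is None else np.round(q,2))
E
python3 ik.py
```

```text
1 1 -0.03
1.83 0 56 [0.526 0.236 0.322] [ 0.46  0.39  1.31 -0.25  1.5  -0.35]
1.83 0 56 [0.53  0.221 0.264] [ 0.44  0.43  1.4  -0.26  1.36 -0.34]
1.4 0 56 [0.546 0.155 0.272] [ 0.07  0.38  1.44  0.17  1.34 -0.81]
1.0 13 51 [0.561 0.096 0.25 ] [-0.12  0.44  1.45  0.32  1.38 -1.12]
0.6 27 46 [0.572 0.05  0.206] [-0.26  0.56  1.44  0.44  1.42 -1.41]
0.3 37 41 [0.577 0.03  0.163] [-0.34  0.66  1.43  0.52  1.44 -1.62]
0 47 33 [0.579 0.025 0.118] [-0.39  0.78  1.42  0.59  1.46 -1.86]
0 47 33 [ 0.597 -0.048  0.184] [-0.47  0.74  1.27  0.54  1.67 -1.82]
1 1 0.03
1.83 0 56 [0.584 0.251 0.322] [ 0.44  0.48  1.16 -0.25  1.56 -0.38]
1.83 0 56 [0.588 0.236 0.264] [ 0.42  0.52  1.25 -0.26  1.42 -0.37]
1.4 0 56 [0.604 0.17  0.272] [ 0.09  0.47  1.29  0.17  1.4  -0.78]
1.0 13 51 [0.619 0.111 0.25 ] [-0.08  0.53  1.3   0.32  1.44 -1.07]
0.6 27 46 [0.63  0.065 0.206] [-0.22  0.63  1.29  0.45  1.47 -1.34]
0.3 37 41 [0.635 0.045 0.163] [-0.29  0.73  1.28  0.53  1.5  -1.54]
0 47 33 [0.637 0.04  0.118] [-0.34  0.83  1.27  0.61  1.52 -1.77]
0 47 33 [ 0.655 -0.034  0.184] [-0.42  0.81  1.12  0.57  1.71 -1.7
[... 2595 characters left out ...]
 0.52  1.44  0.11]
0 47 33 [0.579 0.025 0.118] [-0.39  0.78  1.42  0.59  1.46  0.15]
0 47 33 [ 0.597 -0.048  0.184] [-0.47  0.74  1.27  0.54  1.67  0.18]
-1 -1 0.03
1.83 0 56 [0.584 0.251 0.322] [ 0.44  0.48  1.16 -0.25  1.56  0.8 ]
1.83 0 56 [0.588 0.236 0.264] [ 0.42  0.52  1.25 -0.26  1.42  0.81]
1.4 0 56 [0.604 0.17  0.272] [0.09 0.47 1.29 0.17 1.4  0.41]
1.0 13 51 [0.619 0.111 0.25 ] [-0.08  0.53  1.3   0.32  1.44  0.29]
0.6 27 46 [0.63  0.065 0.206] [-0.22  0.63  1.29  0.45  1.47  0.2 ]
0.3 37 41 [0.635 0.045 0.163] [-0.29  0.73  1.28  0.53  1.5   0.19]
0 47 33 [0.637 0.04  0.118] [-0.34  0.83  1.27  0.61  1.52  0.23]
0 47 33 [ 0.655 -0.034  0.184] [-0.42  0.81  1.12  0.57  1.71  0.27]
```

```bash
cat >> h.py <<'E'
KW=dict(s=0.,sg=-1,flip=-1)
E
python3 - <<'E'
from h import *
p0=np.array(arm.current_eef_pos()); arm.move_straight(p0+[0,0,.16],rate=.25)
arm.reach(*pose2(1.83,0,B0,.005,back=.10,**KW))
arm.move_straight(pose2(1.83,0,B0,.005,back=.045,**KW)[0],rate=.1)
print(arm.current_time_s(),np.round(arm.current_eef_pos(),4),pose2(1.83,0,B0,.005,back=.045,**KW),arm.current_orientation(),arm.current_force())
for n in("scene","top"):
    f=eyes.grab_frame(n); np.savez(n+"1.npz",P=pts(f),img=f["img"])
    c=f["img"][60:260,260:480] if n=="scene" else f["img"][100:300,100:320]
    cv2.imwrite(f"pics/{n}1.png",cv2.resize(c[:,:,::-1],None,fx=2.7,fy=2.7))
E
```

```text
4.6083 [0.5562 0.24   0.3084] (array([0.55593124, 0.23992079, 0.30791101]), array([2.99438465, 0.21412385, 1.20588131])) [2.99389309 0.21365313 1.20562757] [-0.54260141 -0.65254894  0.54655448]
```

View pics/scene1.png

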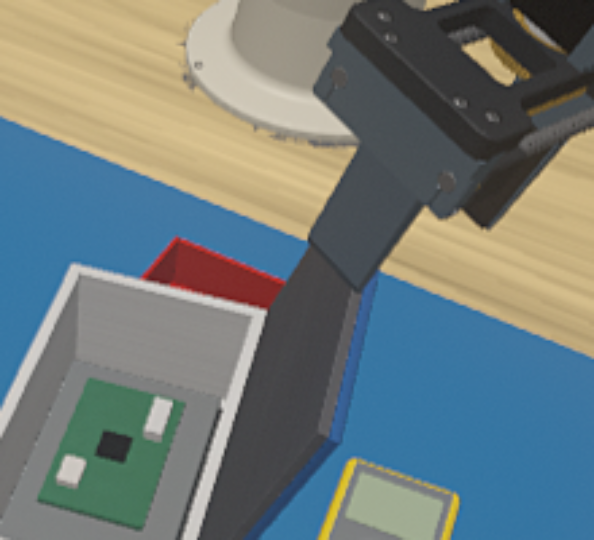

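View pics/top1.png

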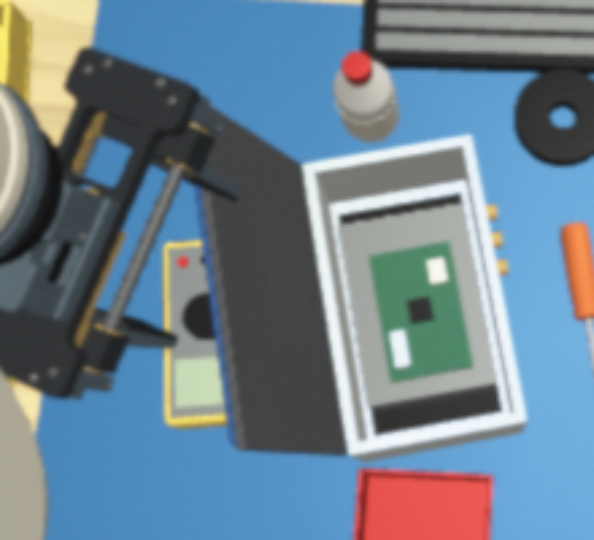

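Scene crop: the near finger is in front of the dark inner face at about (365,270). Top crop: the front finger is at (215,180), on the chamber side of the lip, and the back finger is at (150,335), behind the lid. So the fingers straddle the lid as planned. Next I insert and start tipping.

```bash
cat >> h.py <<'E'
def lidang(n="scene"):
    """lid angle from the inner-face plane seen by the camera (dark pixels above the rim, away from the hand)"""
    f=eyes.grab_frame(n); P=pts(f); D=P-H; a=D@hh; r=np.hypot(D@uu,D[...,2]); v=f["img"].max(-1)
    with np.errstate(invalid='ignore'): m=(abs(a)<.115)&(r>.05)&(r<.14)&(D[...,2]>.02)&(v<110)&(D@uu<.06)
    t=np.arctan2(D[m][:,2],-(D[m]@uu)); return np.round(np.percentile(t,[25,50,75]),3),m.sum()
def F(): return np.array(arm.current_force())
E
python3 - <<'E'
from h import *
print(lidang()); f0=F()
for b in(.03,.02,.01,0):
    arm.move_straight(pose2(1.83,0,B0,.005,back=b,**KW)[0],rate=.05); df=F()-f0; print(b,df.round(2),lidang())
    if np.linalg.norm(df)>3: raise SystemExit("contact")
for phi in(1.79,1.75,1.7,1.65,1.6):
    arm.move_straight(*pose2(phi,0,B0,.005,**KW),rate=.05); print(phi,(F()-f0).round(2),lidang(),arm.current_time_s())
E
```

```text
(array([1.798, 1.806, 1.811]), np.int64(1640))
0.03 [ 0.03 -0.66 -0.03] (array([1.798, 1.805, 1.811]), np.int64(1481))
0.02 [-0.78 -1.11 -0.15] (array([1.798, 1.805, 1.811]), np.int64(1373))
0.01 [-0.1  -0.72  1.15] (array([1.798, 1.806, 1.811]), np.int64(1271))
0 [-1.5  -0.27  0.21] (array([1.798, 1.806, 1.811]), np.int64(1163))
1.79 [-0.92 -0.39  0.28] (array([1.798, 1.806, 1.811]), np.int64(1169)) 6.8
1.75 [-1.22  0.36  0.9 ] (array([1.777, 1.785, 1.789]), np.int64(1105)) 7.1417
1.7 [-0.79 -0.05  0.9 ] (array([1.727, 1.735, 1.739]), np.int64(907)) 7.5167
1.65 [-0.89 -1.26  0.48] (array([1.675, 1.683, 1.688]), np.int64(711)) 7.8917
1.6 [ 0.8  -1.01  0.33] (array([1.627, 1.636, 1.727]), np.int64(375)) 8.2667
```

```bash
python3 - <<'E'
from h import *
for phi in(1.55,1.52,1.49,1.47,1.45,1.43,1.41,1.39):
    arm.move_straight(*pose2(phi,*sched(phi),.005,**KW),rate=.04); print(phi,F().round(2),lidang(),lidang("top"),arm.current_time_s())
f=eyes.grab_frame("scene"); cv2.imwrite("pics/s2.png",cv2.resize(f["img"][40:240,220:440][:,:,::-1],None,fx=2.7,fy=2.7))
E
```

```text
Traceback (most recent call last):
  File "h.py", line 50, in lidang
    t=np.arctan2(D[m][:,2],-(D[m]@uu)); return np.round(np.percentile(t,[25,50,75]),3),m.sum()
                                                        ~~~~~~~~~~~~~^^^^^^^^^^^^^^
IndexError: index -1 is out of bounds for axis 0 with size 0
```

```bash
cat >> h.py <<'E'
def lidang(n="scene"):
    f=eyes.grab_frame(n); P=pts(f); D=P-H; a=D@hh; x=-(D@uu); z=D[...,2]; r=np.hypot(x,z)
    hsv=cv2.cvtColor(f["img"],cv2.COLOR_RGB2HSV); out=[]
    blue=(hsv[...,1]>110)&(abs(hsv[...,0].astype(int)-112)<14)
    for k,c in(("in",(hsv[...,2]<110)&~blue),("out",blue)):
        with np.errstate(invalid='ignore'): m=c&(abs(a)<.115)&(r>.03)&(r<.135)&(z>.01)
        if m.sum()<60: continue
        q=np.stack([x[m],z[m]],1); q=q-np.median(q,0); q=q[np.hypot(*q.T)<.1]
        v=cv2.fitLine(q.astype(np.float32),cv2.DIST_HUBER,0,.01,.01).ravel()[:2]; v=v*np.sign(v[1]); out.append((k,int(m.sum()),round(float(np.arctan2(v[1],v[0])),3)))
    return out
E
python3 - <<'E'
from h import *
for phi in(1.52,1.49,1.47,1.45,1.43,1.41,1.39):
    arm.move_straight(*pose2(phi,*sched(phi),.005,**KW),rate=.04); print(phi,F().round(2),lidang(),lidang("top"),arm.current_time_s())
f=eyes.grab_frame("scene"); cv2.imwrite("pics/s2.png",cv2.resize(f["img"][40:240,220:440][:,:,::-1],None,fx=2.7,fy=2.7))
E
```

```text
1.52 [-0.49 -0.12 -0.18] [('out', 337, 1.57)] [('in', 75, 1.574)] 9.1083
1.49 [0.21 0.4  0.46] [('in', 95, 1.537), ('out', 494, 1.531)] [('in', 181, 1.545)] 9.4833
1.47 [0.23 0.08 0.28] [('in', 93, 1.513), ('out', 635, 1.519)] [('in', 113, 1.525)] 9.8333
1.45 [ 1.15 -0.05 -0.71] [('in', 99, 1.492), ('out', 773, 1.505)] [('in', 66, 1.503)] 10.1833
1.43 [-0.13 -0.71 -0.36] [('in', 101, 1.476), ('out', 906, 1.476)] [] 10.5333
1.41 [ 0.16  0.3  -0.35] [('in', 102, 1.454), ('out', 1080, 1.459)] [] 10.8833
1.39 [-0.11 -0.05 -0.02] [('in', 121, 1.452), ('out', 1210, 1.437)] [] 11.2333
```

View pics/s2.png

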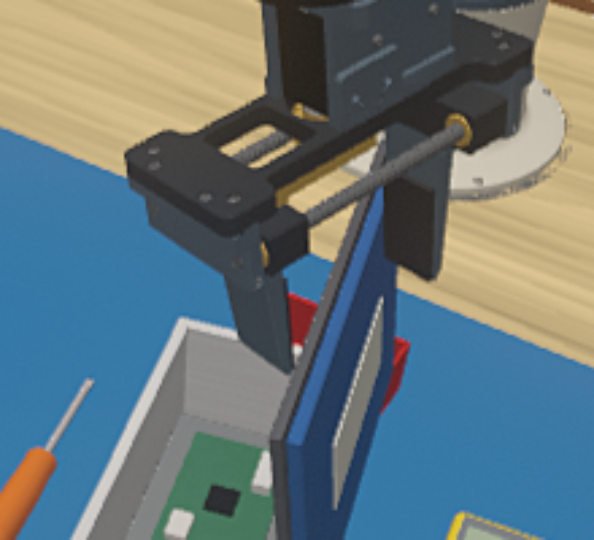

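The lid is at about 1.44, close to upright between the two fingers, with the front finger (280,350) just ahead of its inner face. I'll keep going in small steps through the handover.

```bash
python3 - <<'E'
from h import *
for phi in(1.37,1.35,1.32,1.29,1.26,1.22):
    arm.move_straight(*pose2(phi,*sched(phi),.005,**KW),rate=.04); print(phi,F().round(2),lidang(),arm.current_time_s())
f=eyes.grab_frame("scene"); cv2.imwrite("pics/s3.png",cv2.resize(f["img"][40:240,220:440][:,:,::-1],None,fx=2.7,fy=2.7))
E
```

```text
1.37 [-0.48  0.46  0.04] [('in', 126, 1.405), ('out', 1533, 1.391)] 11.5833
1.35 [-0.59  0.09  0.16] [('in', 126, 1.303), ('out', 1883, 1.341)] 11.8833
1.32 [ 0.26  0.26 -0.99] [('in', 141, 1.296), ('out', 2053, 1.31)] 12.2
1.29 [ 0.73  0.58 -0.08] [('in', 124, 1.33), ('out', 2240, 1.277)] 12.525
1.26 [ 0.07 -0.4  -0.77] [('in', 112, 1.247), ('out', 2413, 1.247)] 12.85
1.22 [ 0.45 -0.28  0.31] [('in', 104, 1.226), ('out', 2639, 1.207)] 13.2167
```

View pics/s3.png

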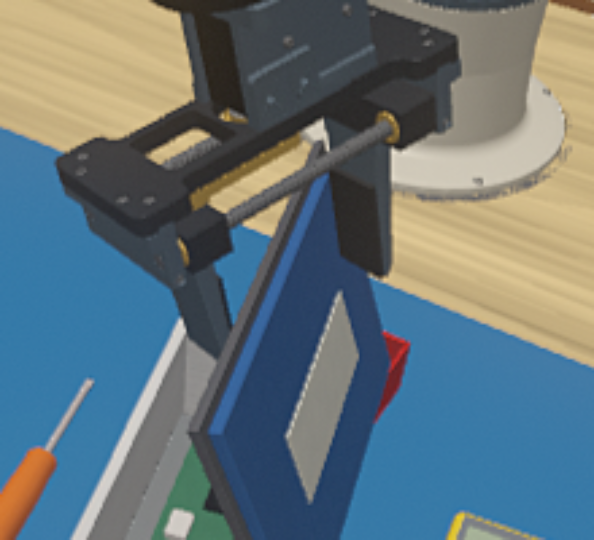

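It's caught: the lid is now ahead of the hand angle (1.207 at 1.22), resting on the front finger. Now lower it.

```bash
python3 - <<'E'
from h import *
for i,phi in enumerate(np.arange(1.16,.14,-.05)):
    arm.move_straight(*pose2(phi,*sched(phi),.005,**KW),rate=.05)
    if i%3==0:
        a=lidang(); print(round(phi,2),F().round(2),a,arm.current_time_s())
        o=[x[2] for x in a if x[0]=="out"]
        if o and abs(o[0]-phi)>.12: print("STOP"); break
f=eyes.grab_frame("scene"); cv2.imwrite("pics/s4.png",cv2.resize(f["img"][60:310,180:440][:,:,::-1],None,fx=2.3,fy=2.3))
E
```

```text
1.16 [-0.36 -0.21  0.38] [('in', 97, 1.139), ('out', 2947, 1.144)] 13.6667
1.01 [ 1.04 -0.9   0.19] [('in', 89, 0.998), ('out', 3639, 0.996)] 14.6667
0.86 [ 0.19 -0.34 -1.11] [('in', 115, 0.845), ('out', 4269, 0.84)] 15.6667
0.71 [ 0.21  0.02 -0.56] [('in', 129, 0.689), ('out', 4799, 0.688)] 16.6583
0.56 [ 0.56 -0.81 -1.43] [('in', 138, 0.54), ('out', 5137, 0.538)] 17.6333
0.41 [ 0.52 -0.89 -0.89] [('in', 159, 0.375), ('out', 5307, 0.385)] 18.6083
0.26 [ 1.51 -0.64 -0.95] [('in', 174, 0.407), ('out', 5329, 0.232)] 19.5833
```

View pics/s4.png

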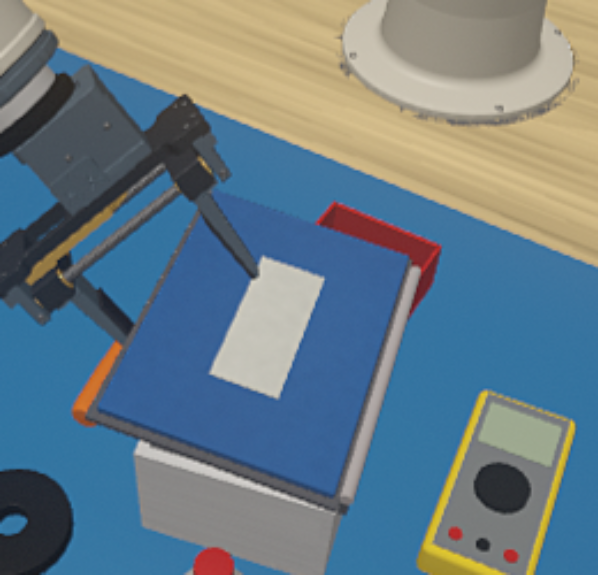

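```bash
python3 - <<'E'
from h import *
for phi,m in zip((.13,.10,.08,.06,.04,.025,.01,0.),(.014,.016,.018,.02,.022,.023,.024,.025)):
    arm.move_straight(*pose2(phi,*sched(phi,m=m),.005,**KW),rate=.025); print(phi,F().round(2),lidang(),arm.current_time_s())
al,be=sched(0,m=.025)
for g in(.007,.009,.012):
    arm.move_straight(pose2(0,al,be,g,**KW)[0],rate=.02); print(g,F().round(2),lidang(),arm.current_time_s())
def lip():
    f=eyes.grab_frame("scene"); P=pts(f); D=P-H; b=f["img"]; r=-(D@uu)
    with np.errstate(invalid='ignore'): m=(b[...,2]>b[...,0].astype(int)+40)&(abs(D@hh)<.11)&(D[...,2]>-.05)
    for lo,hi in((.03,.06),(.14,.165)):
        k=m&(r>lo)&(r<hi); print("outer z at r",lo,np.median(P[k][:,2]),k.sum())
    return f
f=lip(); cv2.imwrite("pics/s5.png",cv2.resize(f["img"][60:310,180:440][:,:,::-1],None,fx=2.3,fy=2.3))
E
```

```text
0.13 [ 0.91 -0.92 -1.75] [('in', 170, 1.103), ('out', 5214, 0.101)] 20.6083
0.1 [ 1.53 -2.18 -0.56] [('in', 166, 1.376), ('out', 5157, 0.07)] 20.9667
0.08 [ 1.46 -1.96 -2.06] [('in', 156, 1.298), ('out', 5115, 0.051)] 21.2667
0.06 [ 1.6  -1.33 -1.87] [('in', 149, 1.139), ('out', 5072, 0.031)] 21.5667
0.04 [ 1.75 -0.98 -1.86] [('in', 161, 0.965), ('out', 4997, 0.008)] 21.8667
0.025 [ 0.38 -1.33 -0.57] [('in', 176, 0.901), ('out', 4944, 3.14)] 22.1667
0.01 [ 0.22  0.22 -0.03] [('in', 203, 0.928), ('out', 4937, 0.0)] 22.4667
0.0 [-0.28 -0.17  0.48] [('in', 216, 0.931), ('out', 4936, 0.001)] 22.7667
0.007 [-0.75 -0.02  0.42] [('in', 207, 0.964), ('out', 4928, 0.001)] 23.0667
0.009 [-0.72 -0.27 -0.42] [('in', 202, 0.916), ('out', 4914, 0.001)] 23.3667
0.012 [-0.71 -0.57 -0.14] [('in', 192, 0.931), ('out', 4936, 3.141)] 23.7167
outer z at r 0.03 0.11237496666053026 1881
outer z at r 0.14 0.1123239066880296 1253
```

View pics/s5.png

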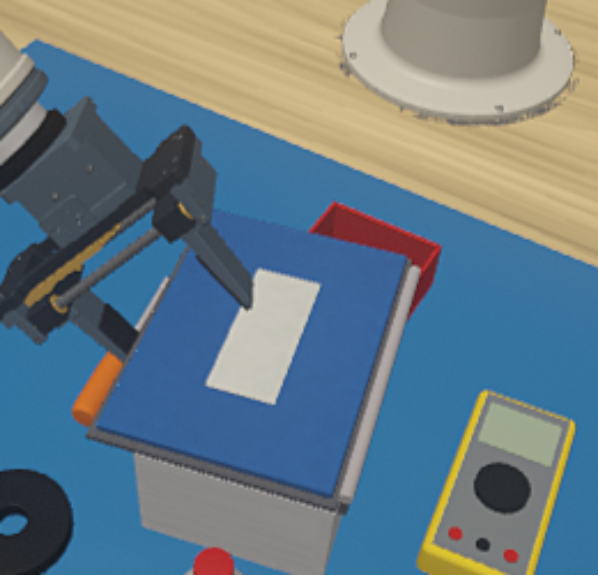

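The lid is shut and level: its outer face is at 112 mm at both ends, and the wrist force is back to zero. The front finger is clear below the lip at (130,340). Next I withdraw along the fingers.

```bash
python3 - <<'E'
from h import *
al,be=sched(0,m=.025)
arm.move_straight(pose2(0,al,be,.012,back=.06,**KW)[0],rate=.06); print(F().round(2),lidang())
arm.move_straight(pose2(0,al,be,.012,back=.16,**KW)[0],rate=.12)
arm.move_straight(np.array(arm.current_eef_pos())+[0,0,.08],rate=.15); arm.hold(.5)
print(F().round(2),lidang(),arm.current_time_s())
f=eyes.grab_frame("scene"); cv2.imwrite("pics/s6.png",f["img"][:,:,::-1])
E
```

```text
[-0.09 -0.37  0.57] [('out', 5063, 3.141)]
[-0.06  0.24 -0.35] [('out', 5070, 3.141)] 27.1833
```

View pics/s6.png

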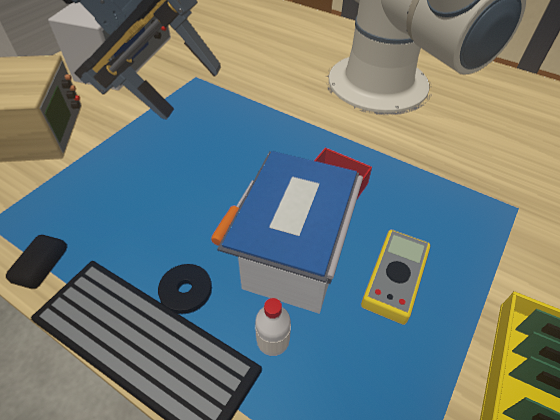

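The lid is shut (290,210). The hand is clear at (150,70), and the meter, bottle, bin, reel and screwdriver are where they started.

```bash
python3 -c "
from h import *
print(arm.hand_in())"
```

```text
the job is handed in; nothing more can be done
None
```

The lid was tipped forward with one finger, caught on the other at about 1.4 rad after a fall of under 0.1 rad, and let down on it until fully shut; the hand is clear, nothing else on the bench was moved, and the job was handed in at about 27 s.

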